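# Index the painting stand three clicks and hold it

### The job

First free the figure stand's brake: crank the orange handwheel anticlockwise until its white pointer stands at the red mark. Then turn the black indexing knob clockwise, counting the clicks, to the third stop without running on to the fourth, and finish while still gripping the knob there, because it springs back if let go. The paint on the bear is wet, so do not touch the bear or its turntable, and leave the bottle, the jar and the toy dinosaur where they are.

Things in the scene. Friction and masses are not known exactly. Their poses are not given: they have to be found in the camera images.
- stand: Teal T-shaped housing of the painting stand, fixed to the table, 45 mm high, yaw within 0.5 rad. Origin: on the table. In its axes the front bar (knob and wheel) spans x -100..0, y -140..140 mm, the stem (turntable) x 0..130, y -55..55 mm. x points from the bar to the turntable. Cream discs on top, under knob and wheel, carry the marks.
- wheel_grip (a point): Centre of the orange handwheel's rim, on its vertical axis at half the rim's height (69 mm above the table; stand frame x -50, y +90 mm). The rim is a smooth cylinder 62 mm across and 20 mm high, 14 mm clear of the housing; it can be gripped across at any yaw. A white pointer line lies on its top from the hub to the rim.
- brake_wheel (a joint): Angle of the orange handwheel (rad), growing anticlockwise seen from above. 0 = white pointer at the red mark, on the cream disc on the wheel's -x side in the stand frame (brake free). It starts between -3.3 and -2.1, drags at 0.08 N m, stays where it is left; end stops at -3.6 and +0.8, so the red mark is not an end stop.
- knob_grip (a point): Point on the vertical axis of the black indexing knob at the height to grip (73 mm above the table, 14 mm below the knob's top; stand frame x -50, y -90 mm). The knob is an upright cylinder 44 mm across and 36 mm high, its underside 6 mm above the housing; it can be gripped across at any yaw. White pointer line on its top.
- knob_cap: The black knob itself. Origin: centre of its underside. It turns with joint index_knob; the white pointer lies along its own -x.
- index_knob (a joint): Knob angle (rad), growing clockwise seen from above. Starts at 0 (first of six black ticks, not a click). Clicks every 25 degrees: 0.436, 0.873, third 1.309, fourth 1.745, fifth 2.182 (end stop), a tick at each. Return spring 0.10 N m at 0, 0.20 at the third, plus clicks of +-0.1 N m: resistance peaks 0.11 rad past a stop, is least 0.11 rad before the next. Let go, it springs back to 0.
- turntable: Aluminium turntable 84 mm across with a bear figure on it, one side brown, the other still white, together 88 mm high. Origin: on its axis at its underside, 51 mm above the table (stand frame x +75, y 0); the bear's head reaches 139 mm above the table. Geared to the knob one to one. Wet paint: not to be touched.
- paint_bottle: Loose teal paint bottle with a white cap, 54 mm across, 130 mm high. Origin: centre of its underside.
- paint_jar: Loose ochre paint jar, 48 mm across, 50 mm high. Origin: centre of its underside.
- dino: Loose green toy dinosaur, about 130 mm long, 34 mm wide, 47 mm high. Origin: on the table below its middle.

How it is judged:
By the outcome, as a careful person would: the job done as asked, in the order asked, and still so for the second after the job is handed in, while the arm keeps its last pose, push and grip.
It also fails if it takes over 54 s, if anything falls off the work surface, if the arm or the gripper's body presses on something with over 40 N, if the wrist force passes 120 N, or if a joint passes its speed limit or range.

### The arm

A 6-joint arm with a two-finger parallel gripper is mounted at the origin on the work surface. World frame = base frame: x ahead of the robot, y to its left, z up, the work surface at z = 0. Lengths are in m, angles in rad, forces in N, time in s.
With the tool pointing down it reaches from about 0.325 to 0.9 m from the base axis. Payload 6.1 kg.
Tool frame: the origin (TCP) lies midway between the tips of the shut fingers; the grasp point (between the pads) lies 19 mm behind it; z points along the fingers, y is the line along which they close (so a half turn about z gives the same grasp; the last joint's range is limited). The gripper opens to 85 mm and grips with 20 to 120 N. Pads are 22 mm wide; open, the fingers measure 114 mm over their backs; the gripper's body (76 mm by 85 mm) begins 54 mm behind the grasp point. The pads swing forward as they close: fully open they stand 13 mm farther back than shut.
Start: joints at [-1.455, 0.22, 1.526, -0, 1.395, -0.126], TCP at [0.15, -0.607, 0.231] pointing down, gripper open.
Joint ranges: [-2.98, 2.98], [-0.91, 2.08], [0.09, 2.57], [-1.24, 4.39], [0.2, 2.65], [-2.68, 2.68]. Speed limits (rad/s): [2.57, 2.57, 3.01, 3.14, 3.14, 3.14].

### API

Orientations are given as [roll, pitch, yaw] about the fixed x, y, z axes, in that order (R = Rz(yaw) Ry(pitch) Rx(roll)).
In Python, from plant import movep, move_l, set_joints, gripper_to, hold, inverse_kinematics, observe, get_image, get_calibration, Unreachable, job_done gives the robot as it stands. Calls block until the motion is done:
- movep(position, orientation): joint-space move of the TCP to a pose.
- move_l(position, feed=0.15, rotation=None, max_force=None): straight line of the TCP; rotation=None keeps the orientation; feed is the mean speed in m/s. With max_force (N) it stops when the force on the tool has changed by that much, and returns True; else False.
- set_joints(angles): joint-space move.
- gripper_to(opening, f_grip=None): finger opening in m; f_grip is the grip in N (None keeps the last); returns when the fingers have stopped.
- hold(seconds).
- inverse_kinematics(position, orientation): joint angles nearest the present ones, or None.
- observe(): the state.
- get_image(name): name is "scene" or "top" or "wrist"; returns (picture, depth): 400x640x3 uint8, red, green, blue; 400x640 float32, m along the optical axis (not along the pixel's ray), 0 where there is no reading.
- get_calibration(name): a dict with "intrinsics" (3x3 intrinsics, pixels), "world_from_camera" (4x4, takes a point from camera to world coordinates). Camera axes: x right, y down, z forward; pixel columns grow to the right and rows downward; lengths in m; the calibration is good to about 2 mm. A picture is of the moment at which its call begins: read the wrist's pose just before it. get_calibration takes no time and is no camera call; for the wrist camera it gives the pose at the moment of the call.
A pose or a line that the arm cannot do raises Unreachable and nothing moves.
- job_done(): hands the job in; it is judged then, once.
The state is a dict: "time_s": time; "q": joint angles; "joint_velocities": joint speeds; "joint_torque": joint torques, N m; "eef_pos": TCP position; "tcp_rot": TCP orientation; "ft_force": force on the tool from outside, world axes, zero at the start; "torque": the same for the moment, N m; "opening": finger opening in m; "grasp_force": force on a finger pad.
Only numpy, scipy, OpenCV 4.12 (cv2) and the standard library are available. Lean on these libraries where they do the work, as an engineer would, in place of code of your own. Each camera call takes 0.05 s, during which the arm holds its last target. There are 200 camera calls.

## Working session

There is one attempt and no reset: what is moved stays moved. The work goes in short steps, each a Python script; the robot and the scene stay as the last script left them, time stands still between calls to the robot, and variables do not carry over. Pictures are saved under pics/ and viewed, at most 10 in all, crops included, and the job is handed in when it is done.

```bash
mkdir -p pics; ls; python3 - <<'E'
from plant import *
import cv2, numpy as np
for n in ["top","scene"]:
    im,d=get_image(n); cv2.imwrite(f"pics/{n}0.png",im[:,:,::-1]); np.savez(f"{n}0.npz",im=im,d=d,**get_calibration(n))
    c=get_calibration(n); print(n,c["intrinsics"].round(1).tolist(),c["world_from_camera"].round(3).tolist())
print(observe())
E
```

```text
pics
top [[465.1, 0.0, 321.2], [0.0, 465.1, 193.9], [0.0, 0.0, 1.0]] [[-0.024, -0.996, 0.082, 0.463], [-1.0, 0.024, -0.003, -0.012], [0.002, -0.082, -0.997, 1.628], [0.0, 0.0, 0.0, 1.0]]
scene [[370.2, 0.0, 320.9], [0.0, 370.2, 201.0], [0.0, 0.0, 1.0]] [[0.387, 0.712, -0.587, 1.287], [0.922, -0.291, 0.255, -0.342], [0.011, -0.64, -0.769, 1.027], [0.0, 0.0, 0.0, 1.0]]
{'time_s': 0.1, 'q': array([-1.45508813e+00,  2.21141160e-01,  1.52750104e+00, -1.48710778e-05,
        1.39475654e+00, -1.26095660e-01]), 'joint_velocities': array([ 0.00037512, -0.00216129, -0.00099666, -0.00063313, -0.00161392,
       -0.00040043]), 'joint_torque': array([ 2.15463547e-04, -4.98244786e+01, -3.90546870e+01, -2.77958452e-04,
        5.66239949e-03, -1.99410050e-05]), 'eef_pos': array([ 0.14958745, -0.60625362,  0.23031015]), 'tcp_rot': array([-3.13979906e+00, -2.12616599e-04,  2.41806289e-01]), 'ft_force': array([ 0.81020921, -0.37982445, -0.22051564]), 'torque': array([-0.01433588, -0.02811376, -0.00257025]), 'grasp_force': 0.0, 'opening': 0.08530558740834328}
```

View pics/top0.png

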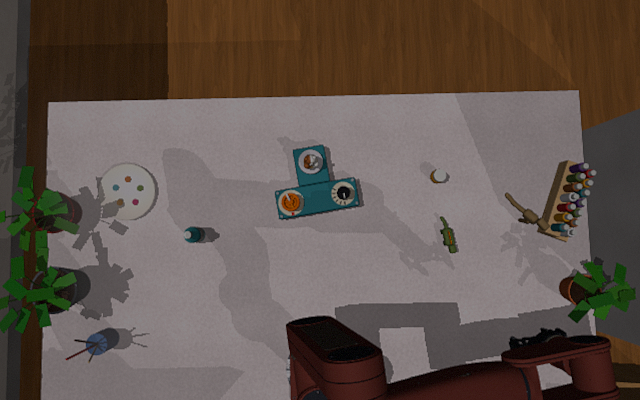

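View pics/scene0.png

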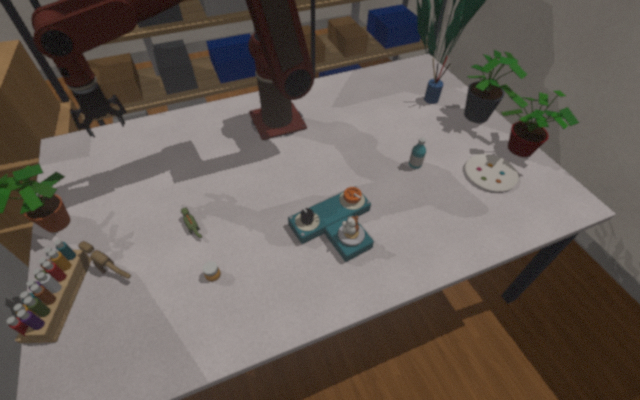

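The top view shows the stand with the wheel at (291,202), the knob at (344,193) and the turntable at (311,161). The jar is at (439,176), the dinosaur at (449,235) and the bottle at (194,235), all well clear of the stand. Next I'll get a rough pose, then a close wrist view.

```bash
cat > h.py <<'E'
from plant import *
import cv2, numpy as np
def ray_at_z(uv,K,T,z):
    d=T[:3,:3]@np.linalg.inv(K)@np.array([uv[0],uv[1],1.]); o=T[:3,3]
    return o+d*(z-o[2])/d[2]
def proj(P,K,T):
    c=(np.asarray(P)-T[:3,3])@T[:3,:3]; p=c@K.T; return p[:,:2]/p[:,2:]
E
python3 - <<'E'
from h import *
f=np.load("top0.npz");K,T=f["intrinsics"],f["world_from_camera"]
k=ray_at_z((344,193),K,T,.087);w=ray_at_z((291,202),K,T,.079);t=ray_at_z((311,161),K,T,.055)
yv=(w-k)[:2]; yaw=np.arctan2(-yv[0],yv[1]); m=(k+w)[:2]/2
print(k,w,t,np.linalg.norm(yv),yaw,np.linalg.norm(t[:2]-m),"expect .18,.125")
q=get_calibration("wrist")
o=observe(); print("cam offset",q["world_from_camera"].round(3).tolist(),q["intrinsics"][0,0])
for z in (.3,.35,.4):
  for dx in (-.15,-.1,-.05): 
    print(z,dx,inverse_kinematics([m[0]+dx,m[1],z],[np.pi,0,yaw+np.pi/2]), inverse_kinematics([m[0]+dx,m[1],z],[np.pi,0,yaw]))
E
```

```text
[ 0.59098934 -0.09339835  0.087     ] [0.56576539 0.08389218 0.079     ] [0.70596418 0.0144814  0.055     ] 0.17907590364842568 0.1413261861333566 0.12902852046640648 expect .18,.125
cam offset [[0.239, -0.929, -0.281, 0.222], [-0.971, -0.23, -0.067, -0.589], [-0.003, 0.289, -0.957, 0.373], [0.0, 0.0, 0.0, 1.0]] 282.8941882509869
0.3 -0.15 [-0.19561213 -0.30771582  1.90972372  0.          1.53958476 -0.33693832] [-1.95612133e-01 -3.07715820e-01  1.90972372e+00 -4.44089210e-16
  1.53958476e+00  1.23385801e+00]
0.3 -0.1 [-0.17498113 -0.17605392  1.80186607  0.          1.5157805  -0.31630731] [-1.74981129e-01 -1.76053917e-01  1.80186607e+00 -4.44089210e-16
  1.51578050e+00  1.25448901e+00]
0.3 -0.05 [-0.15830078 -0.04995095  1.68652398  0.          1.50501962 -0.29962697] [-1.58300783e-01 -4.99509452e-02  1.68652398e+00 -4.44089210e-16
  1.50501962e+00  1.27116936e+00]
0.35 -0.15 [-0.19561213 -0.31819531  1.82658184  0.          1.63320612 -0.33693832] [-1.95612133e-01 -3.18195308e-01  1.82658184e+00 -4.44089210e-16
  1.63320612e+00  1.23385801e+00]
0.35 -0.1 [-0.17498113 -0.18917542  
[... 178 characters left out ...]
113   1.60856275  0.          1.5971412  -0.29962697] [-1.58300783e-01 -6.41112984e-02  1.60856275e+00 -4.44089210e-16
  1.59714120e+00  1.27116936e+00]
0.4 -0.15 [-0.19561213 -0.31662867  1.73446732  0.          1.72375401 -0.33693832] [-1.95612133e-01 -3.16628669e-01  1.73446732e+00 -4.44089210e-16
  1.72375401e+00  1.23385801e+00]
0.4 -0.1 [-0.17498113 -0.19061934  1.63212036  0.          1.70009163 -0.31630731] [-1.74981129e-01 -1.90619335e-01  1.63212036e+00 -4.44089210e-16
  1.70009163e+00  1.25448901e+00]
0.4 -0.05 [-0.15830078 -0.06697725  1.52035577  0.          1.68821413 -0.29962697] [-1.58300783e-01 -6.69772455e-02  1.52035577e+00 -4.44089210e-16
  1.68821413e+00  1.27116936e+00]
```

```bash
python3 - <<'E'
from h import *
movep([.578-.10,-.005+.012-.02,.27],[np.pi,0,.14]); hold(.3)
c=get_calibration("wrist"); im,d=get_image("wrist"); np.savez("w1.npz",im=im,d=d,**c)
cv2.imwrite("pics/w1.png",im[:,:,::-1]); print(observe()["time_s"],observe()["eef_pos"])
E
```

```text
2.8667 [ 0.47800547 -0.01324955  0.26994665]
```

View pics/w1.png

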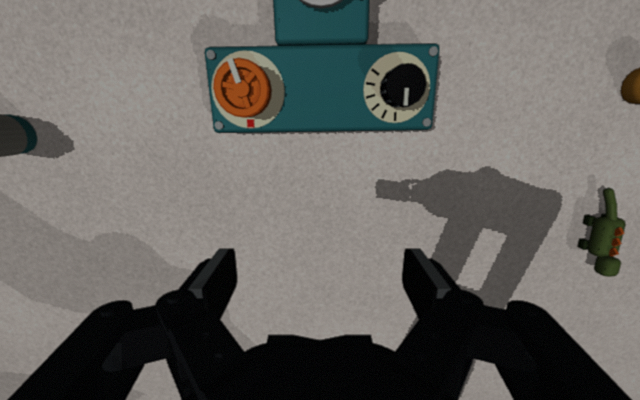

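The wrist view shows the bar's corners at about (206,47), (439,44), (434,131) and (214,132). The wheel is at (242,88) with its pointer toward (231,58), the red mark is at (251,123) and the knob is at (405,85). Now I'll fit the stand pose.

```bash
cat >> h.py <<'E'
from scipy.optimize import least_squares
def s2w(p,P):
    P=np.atleast_2d(np.array(P,float)); c,s=np.cos(p[2]),np.sin(p[2])
    return np.c_[P[:,0]*c-P[:,1]*s+p[0],P[:,0]*s+P[:,1]*c+p[1],P[:,2]]
def pointer_angle(im,K,T,centre,z,r0,r1,pose,thr=150):
    """angle (stand frame) of the white line on a disc top: unwrap to polar in world metres"""
    a=np.linspace(-np.pi,np.pi,1440,endpoint=False); r=np.linspace(r0,r1,12)
    A,R=np.meshgrid(a,r); P=np.c_[centre[0]+(R*np.cos(A)).ravel(),centre[1]+(R*np.sin(A)).ravel(),np.full(A.size,z)]
    uv=proj(P,K,T).astype(np.float32); g=cv2.remap(im.min(2),uv[:,0].reshape(A.shape),uv[:,1].reshape(A.shape),cv2.INTER_LINEAR)
    s=g.astype(float).mean(0); k=s.argmax(); w=np.clip(s-s.max()*.6,0,None)
    w[np.abs(np.angle(np.exp(1j*(a-a[k]))))>.4]=0
    return np.angle(np.exp(1j*(np.angle((w*np.exp(1j*a)).sum())-pose[2]))), s.max(), np.median(s)
E
python3 - <<'E'
from h import *
f=np.load("w1.npz");im,d,K,T=f["im"],f["d"],f["intrinsics"],f["world_from_camera"]
hsv=cv2.cvtColor(im,cv2.COLOR_RGB2HSV)
og=cv2.inRange(hsv,(5,150,80),(18,255,255)); teal=cv2.inRange(hsv,(80,100,30),(105,255,255)); teal[:,:150]=0
bl=cv2.inRange(im,(0,0,0),(40,40,40)); bl[150:]=0;bl[:,:375]=0;bl[:,440:]=0;bl[:45]=0
bl=cv2.morphologyEx(bl,cv2.MORPH_OPEN,np.ones((9,9)))
def big(m): return max(cv2.findContours(m,0,2)[0],key=cv2.contourArea)
for n,m in(("og",og),("bl",bl)): print(n,cv2.minEnclosingCircle(big(m)),cv2.fitEllipse(big(m)))
co=np.argwhere(teal[45:])[:,::-1]+[0,45]; hull=cv2.convexHull(co.astype(np.float32)); print(cv2.approxPolyDP(hull,4,True).squeeze())
wc=np.array(cv2.minEnclosingCircle(big(og))[0]); kc=np.array(cv2.minEnclosingCircle(big(bl))[0])
corn=np.array([(206,47),(439,44),(434,131),(214,132)],float)
P=[(0,140,.045),(0,-140,.045),(-100,-140,.045),(-100,140,.045),(-50,90,.077),(-50,-90,.083)]
P=np.array(P)*[1e-3,1e-3,1]; obs=np.r_[corn,[wc],[kc]]
fun=lambda p:(proj(s2w(p,P),K,T)-obs).ravel()
r=least_squares(fun,[.63,0,.14],loss="soft_l1"); p=r.x; print(p,fun(p).reshape(-1,2).round(1).tolist())
W=s2w(p,[-.05,.09,.069])[0];N=s2w(p,[-.05,-.09,.073])[0]; tt=s2w(p,[.075,0,.06])[0]; print(W,N,tt)
print("wheel ptr",pointer_angle(im,K,T,W,.079,.012,.028,p),"knob",pointer_angle(im,K,T,N,.087,.008,.020,p))
h=[];  # top-surface height check
for q in proj(s2w(p,[[-.05,0,.045],[-.05,.09,.079],[-.05,-.09,.087]]),K,T):
    u,v=q.round().astype(int); z=np.median(d[v-2:v+3,u-2:u+3]); h.append((T[:3,:3]@np.linalg.inv(K)@[u,v,1]*z+T[:3,3])[2])
print("heights",h)
np.save("pose.npy",p)
f=np.load("top0.npz");print("top check",proj([W,N,tt],f["intrinsics"],f["world_from_camera"]))
v=im.copy()
for q in proj(s2w(p,P),K,T): cv2.circle(v,tuple(q.round().astype(int).tolist()),2,(255,0,255),-1)
cv2.imwrite("pics/w1c.png",cv2.resize(v[0:160,180:460,::-1],None,fx=2.8,fy=2.8,interpolation=2))
E
```

```text
og ((240.97329711914062, 87.73058319091797), 29.995010375976562) ((242.31829833984375, 89.1128921508789), (52.80143737792969, 54.13639450073242), 169.84530639648438)
bl ((402.5, 85.0), 23.817110061645508) ((402.9943542480469, 84.17166900634766), (38.3380126953125, 45.74477005004883), 54.629154205322266)
[[438.  47.]
 [428. 128.]
 [214. 128.]
 [207.  48.]]
[0.62930624 0.00466691 0.14925118] [[-4.1, -1.6], [3.4, -1.4], [-0.8, -0.0], [-1.8, 1.3], [0.4, 0.7], [3.0, 1.1]]
[0.56647932 0.08623146 0.069     ] [ 0.5932449  -0.09176742  0.073     ] [0.70347245 0.01581923 0.06      ]
wheel ptr (np.float64(0.3279158135837184), np.float64(145.25), np.float64(21.666666666666668)) knob (np.float64(3.1403908612536107), np.float64(133.33333333333334), np.float64(9.5))
heights [np.float64(0.045210788579022276), np.float64(0.0794327825228423), np.float64(0.0869954416030741)]
top check [[290.4878875  201.99763296]
 [343.28546008 192.69305997]
 [310.5934113  161.51019432]]
```

View pics/w1c.png

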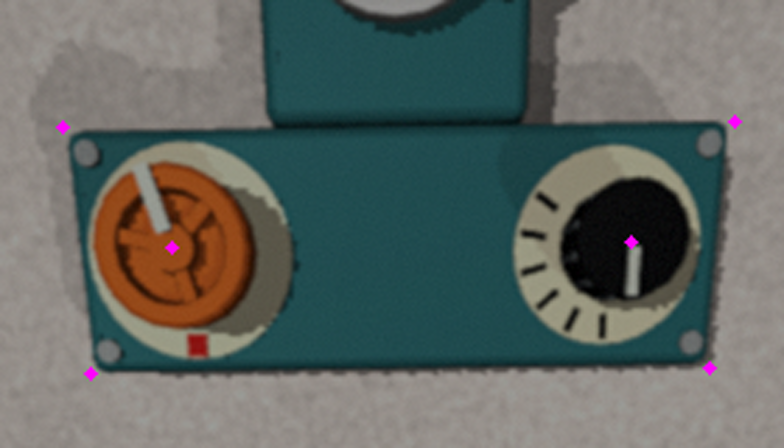

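Heights and the knob pointer check out (π, as expected), and the wheel reads −2.81 rad. I'll grip the wheel and turn it.

```bash
python3 - <<'E'
from h import *
p=np.load("pose.npy"); W=s2w(p,[-.05,.09,.069])[0]; y0=.9
print(observe()["time_s"])
movep([W[0],W[1],.14],[np.pi,0,y0]); print(observe()["q"].round(2))
hit=move_l([W[0],W[1],.043],feed=.08,max_force=15); print("hit",hit,observe()["eef_pos"])
gripper_to(.055,40); o=observe(); print("grip",o["opening"],o["grasp_force"],o["ft_force"].round(1),o["time_s"])
if not hit and o["opening"]>.058:
    q=o["q"].copy()
    for k in range(1,5):
        t=q.copy(); t[5]-=2.814*k/4; set_joints(t); o=observe()
        print(o["q"][5].round(3),o["torque"].round(3),o["ft_force"].round(1),o["opening"].round(4),o["time_s"])
    im,d=get_image("wrist"); cv2.imwrite("pics/w2.png",im[:,:,::-1])
E
```

```text
2.8667
[ 0.01  0.18  1.75 -0.    1.21  0.69]
hit False [0.56710137 0.08628853 0.04369105]
grip 0.06099431828017777 42.82088041305542 [-3.2  0.8  5.5] 5.3583Traceback (most recent call last):
  File "<stdin>", line 11, in <module>
AttributeError: 'float' object has no attribute 'round'
```

The first quarter turn ran before a print error stopped the script. I'll continue from there.

```bash
python3 - <<'E'
from h import *
o=observe(); q=o["q"].copy(); print(q.round(3),o["tcp_rot"],o["torque"].round(3),o["ft_force"].round(1),o["opening"])
# tool yaw was 0.9 at the grip; target tool yaw = .9+2.814
yaw=o["tcp_rot"][2]; rem=(.9+2.814)-yaw; print("rem",rem)
if 1.9<rem<2.3:
    for k in range(1,4):
        t=q.copy(); t[5]-=rem*k/3; set_joints(t); o=observe()
        print(np.round(o["q"][5],3),o["torque"].round(3),o["ft_force"].round(1),round(float(o["opening"]),4),o["time_s"])
    hold(.2); print(observe()["tcp_rot"])
    im,d=get_image("wrist"); cv2.imwrite("pics/w2.png",im[:,:,::-1])
E
```

```text
[ 1.400e-02  3.060e-01  1.802e+00  1.000e-03  1.033e+00 -1.700e-02] [-3.14131121e+00 -6.06697593e-04  1.60107076e+00] [-0.022  0.235  0.104] [ 1.4 -0.4 -1.5] 0.060807864720446414
rem 2.112929236190604
-0.718 [-0.22   0.1    0.006] [ 1.3  0.3 -1.5] 0.061 6.775
-1.422 [-0.412 -0.156  0.029] [ 1.1  0.6 -1.5] 0.0609 7.4833
-2.127 [-0.132 -0.456  0.044] [ 1.2  1.5 -2.9] 0.0609 8.1917
[ 3.14095466e+00  4.92710694e-04 -2.57071254e+00]
```

View pics/w2.png

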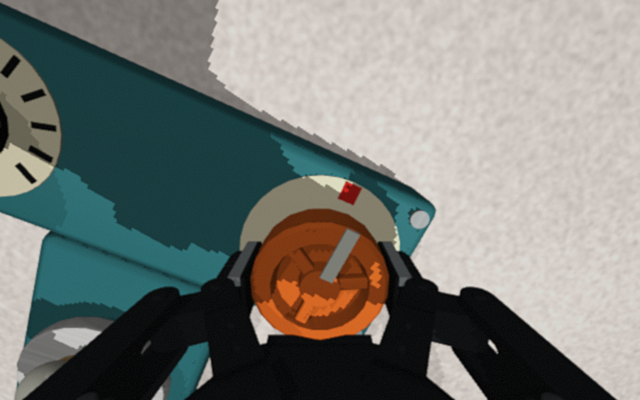

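The wheel pointer runs from (322,280) to (352,233), close to the red mark at (349,193). I'll measure the remaining error.

```bash
cat >> h.py <<'E'
def line_dir(im,K,T,z,roi,pose,centre):
    x0,y0,x1,y1=roi; s=im[y0:y1,x0:x1].astype(int); m=((s.min(2)>85)&(s.max(2)-s.min(2)<35)).astype(np.uint8)
    n,l,st,_=cv2.connectedComponentsWithStats(m); k=1+st[1:,4].argmax(); px=np.argwhere(l==k)[:,::-1]+[x0,y0]
    P=np.array([ray_at_z(u,K,T,z)[:2] for u in px]); c=P.mean(0); v=np.linalg.svd(P-c)[2][0]
    if v@(c-centre[:2])<0: v=-v
    ext=np.ptp((P-c)@v)
    w=lambda a:np.angle(np.exp(1j*(a-pose[2]-np.pi)))
    return len(px),ext,c,"line",w(np.arctan2(v[1],v[0])),"radial",w(np.arctan2(*(c-centre[:2])[::-1]))
E
python3 - <<'E'
from h import *
p=np.load("pose.npy");W=s2w(p,[-.05,.09,.069])[0]
c=get_calibration("wrist");K,T=c["intrinsics"],c["world_from_camera"]
im=cv2.imread("pics/w2.png")[:,:,::-1]
print(line_dir(im,K,T,.079,(315,222,368,290),p,W))
hsv=cv2.cvtColor(im,cv2.COLOR_RGB2HSV); r=((im[...,0]>100)&(im[...,1]<60)&(im[...,2]<60)); r[:170]=0;r[215:]=0
ys,xs=np.nonzero(r); print(len(xs),xs.mean(),ys.mean()); R=ray_at_z((xs.mean(),ys.mean()),K,T,.047)
d=R[:2]-W[:2]; print("red dir",np.arctan2(d[1],d[0])-p[2]-np.pi,np.linalg.norm(d), "rim centre px",proj([W+[0,0,.01]],K,T))
E
```

```text
(782, np.float64(0.025382607324101653), array([0.54883978, 0.08508532]), 'line', np.float64(-0.03761297244062487), 'radial', np.float64(-0.08436643887819503))
299 349.38127090301003 193.19063545150502
red dir -6.290994514751221 0.03740370005185546 rim centre px [[319.11750696 287.26671373]]
```

```bash
python3 - <<'E'
from h import *
p=np.load("pose.npy");W=s2w(p,[-.05,.09,.069])[0];N=s2w(p,[-.05,-.09,.073])[0]
f=np.load("w1.npz"); print("w1 line",line_dir(f["im"],f["intrinsics"],f["world_from_camera"],.079,(222,52,248,85),p,W)[3:])
q=observe()["q"].copy(); q[5]-=.045; set_joints(q); hold(.2)
gripper_to(.085); e=observe()["eef_pos"]; move_l([e[0],e[1],.16],feed=.12)
# view from above: camera 75 mm along tool x from TCP, tool x = stand +x, camera roughly over the wheel
C=s2w(p,[-.05-.115,.09-.03,.2])[0]; movep(C,[np.pi,0,p[2]]); hold(.3)
c=get_calibration("wrist");im,d=get_image("wrist");np.savez("w3.npz",im=im,d=d,**c);K,T=c["intrinsics"],c["world_from_camera"]
u,v=proj([W+[0,0,.01]],K,T)[0].astype(int); print(u,v,observe()["time_s"])
x0,y0=max(u-130,0),max(v-110,0); cv2.imwrite("pics/w3.png",cv2.resize(im[y0:y0+220,x0:x0+260,::-1],None,fx=2.5,fy=2.5)); print(x0,y0)
print(pointer_angle(im,K,T,W,.079,.012,.028,p))
E
```

```text
w1 line ('line', np.float64(2.8857436914272676), 'radial', np.float64(-2.9715426779694005))
283 63 13.6667
153 0
(np.float64(3.1188140655781544), np.float64(145.08333333333334), np.float64(21.583333333333332))
```

View pics/w3.png

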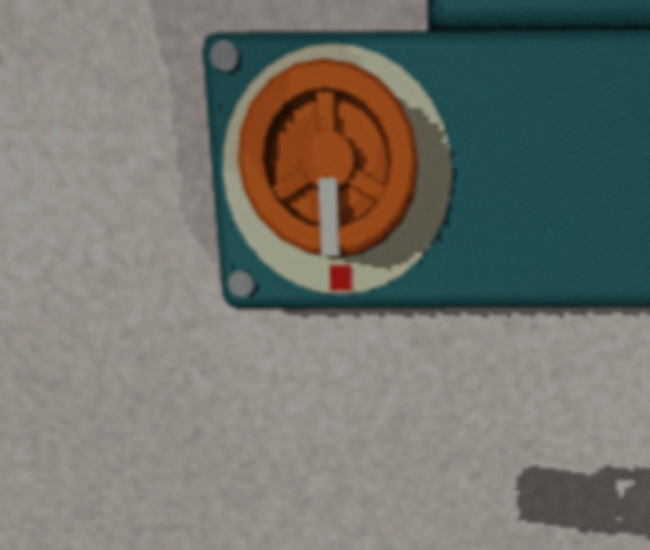

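The pointer stands within a couple of degrees of the red mark: it runs from (327,180) to (330,255) in the crop, with the mark at (341,278). I'll check that precisely.

```bash
python3 - <<'E'
from h import *
p=np.load("pose.npy");W=s2w(p,[-.05,.09,.069])[0]
f=np.load("w3.npz");im,K,T=f["im"],f["intrinsics"],f["world_from_camera"]
print(line_dir(im,K,T,.079,(274,68,298,105),p,W))
# hub/rim centre from the orange mask; bar front edge direction at z=.045
hsv=cv2.cvtColor(im,cv2.COLOR_RGB2HSV);og=cv2.inRange(hsv,(5,150,60),(18,255,255))
c=max(cv2.findContours(og,0,1)[0],key=cv2.contourArea);e=cv2.fitEllipse(cv2.convexHull(c));print(e,ray_at_z(e[0],K,T,.074),W)
ys,xs=np.nonzero((im[...,0]>100)&(im[...,1]<60)&(im[...,2]<60));k=ys<150;R=ray_at_z((xs[k].mean(),ys[k].mean()),K,T,.047)
a=ray_at_z(e[0],K,T,.074); d=(R-a)[:2];print("red dir from centre",np.arctan2(d[1],d[0])-p[2]-np.pi,np.linalg.norm(d))
teal=cv2.inRange(hsv,(80,100,30),(105,255,255))
E=np.array([(x,np.nonzero(teal[90:150,x])[0].max()+90) for x in range(270,480,6) if teal[90:150,x].any()])
P=np.array([ray_at_z(u,K,T,.045)[:2] for u in E]); sl=np.polyfit(P[:,1],P[:,0],1); print("yaw from front edge",np.arctan(-sl[0]),p[2],np.abs(P[:,0]-np.polyval(sl,P[:,1])).max())
E
```

```text
(247, np.float64(0.027971254539747546), array([0.54665593, 0.08436938]), 'line', np.float64(-0.11939659671945234), 'radial', np.float64(-0.05559231899106341))
((283.88201904296875, 62.79949951171875), (70.7118148803711, 78.7404556274414), 165.09945678710938) [0.5680816  0.08706464 0.074     ] [0.56647932 0.08623146 0.069     ]
red dir from centre -5.741358064590728 0.0011192161634452581
yaw from front edge 0.15467727263056927 0.14925118016818228 0.000525598588241527
```

```bash
python3 - <<'E'
from h import *
p=np.load("pose.npy")
f=np.load("w3.npz");im,K,T=f["im"].astype(float),f["intrinsics"],f["world_from_camera"]
print("T",T.round(3).tolist())
w=lambda a:np.angle(np.exp(1j*(a-p[2]-np.pi)))
# pointer: blue channel (orange has none), row centroids
L=[]
for v in range(74,100):
    s=im[v,276:294,2]; s=np.clip(s-60,0,None); L.append((276+(s*np.arange(18)).sum()/s.sum(),v))
L=np.array(L); print(L[::5].round(1).tolist())
P=np.array([ray_at_z(u,K,T,.0795)[:2] for u in L]); v=np.polyfit(P[:,0],P[:,1],1); print("line angle",w(np.arctan2(-v[0],-1)))
m=(im[...,0]>90)&(im[...,1]<45)&(im[...,2]<45); m[:100]=0; m[125:]=0; ys,xs=np.nonzero(m); print("red px",len(xs),xs.mean(),ys.mean())
R=ray_at_z((xs.mean(),ys.mean()),K,T,.0465)
for C in (s2w(p,[-.05,.09,0])[0],np.array([.5681,.0871,0])):
    d=(R-C)[:2]; t=P.mean(0)-C[:2]; print("red",w(np.arctan2(d[1],d[0])),np.linalg.norm(d),"pointer radial",w(np.arctan2(t[1],t[0])),"line passes axis at",(np.polyval(v,C[0])-C[1]))
E
```

```text
T [[0.148, -0.947, -0.286, 0.531], [-0.989, -0.142, -0.042, 0.05], [-0.001, 0.289, -0.957, 0.343], [0.0, 0.0, 0.0, 1.0]]
[[283.6, 74.0], [283.6, 79.0], [283.9, 84.0], [284.2, 89.0], [284.4, 94.0], [284.5, 99.0]]
line angle 0.006071150538639071
red px 62 288.9516129032258 109.96774193548387
red -0.006045205242296103 0.03686745636735613 pointer radial -0.02722916890596647 line passes axis at 0.0006050404063151771
red 0.01023363415078673 0.038600617309255 pointer radial 0.006559250380029159 line passes axis at -9.722544912493802e-06
```

The wheel is free: the pointer line is at +0.006 rad and passes through the axis. Next is the knob.

```bash
python3 - <<'E'
from h import *
p=np.load("pose.npy"); N=s2w(p,[-.05,-.09,.073])[0]+[.0010,.0005,0]; y0=3.4
movep([N[0],N[1],.16],[np.pi,0,y0]); print(observe()["q"].round(2))
hit=move_l([N[0],N[1],.049],feed=.08,max_force=15); print("hit",hit,observe()["eef_pos"])
gripper_to(.036,70); o=observe(); print("grip",o["opening"],o["grasp_force"],o["ft_force"].round(1),o["time_s"],o["tcp_rot"][2])
np.save("q0.npy",o["q"])
if not hit and o["opening"]>.040:
    q=o["q"].copy()
    for a in [.1,.2,.33,.436,.55,.65,.76,.873,.98,1.09,1.2,1.26,1.309]:
        t=q.copy(); t[5]+=a; set_joints(t); o=observe()
        print(a,np.round(o["q"][5]-q[5],3),o["torque"].round(3),np.round(o["opening"],4),np.round(o["time_s"],2))
    hold(.2); c=get_calibration("wrist");im,d=get_image("wrist");np.savez("w4.npz",im=im,d=d,**c); cv2.imwrite("pics/w4.png",im[:,:,::-1])
E
```

```text
[-0.28  0.22  1.66  0.    1.26 -2.11]
hit False [ 0.59479105 -0.09142262  0.04970296]
grip 0.042683436748899045 70.67674040794373 [-2.6  2.4  5.2] 18.5583 -2.8831191129178633
0.1 0.097 [0.089 0.187 0.175] 0.0422 18.81
0.2 0.196 [0.072 0.19  0.11 ] 0.0429 19.06
0.33 0.324 [0.026 0.166 0.004] 0.0422 19.31
0.436 0.43 [-0.013  0.212  0.125] 0.0426 19.56
0.55 0.543 [-0.053  0.258  0.224] 0.0424 19.81
0.65 0.644 [-0.168  0.229  0.187] 0.0426 20.06
0.76 0.754 [-0.267  0.303  0.024] 0.0426 20.31
0.873 0.867 [-0.297  0.327  0.084] 0.0426 20.56
0.98 0.974 [-0.357  0.369  0.246] 0.0427 20.81
1.09 1.084 [-0.568  0.477  0.154] 0.0426 21.06
1.2 1.194 [-0.644  0.496  0.071] 0.0426 21.31
1.26 1.255 [-0.724  0.534  0.111] 0.0427 21.56
1.309 1.304 [-0.62   0.526  0.149] 0.0429 21.81
```

View pics/w4.png

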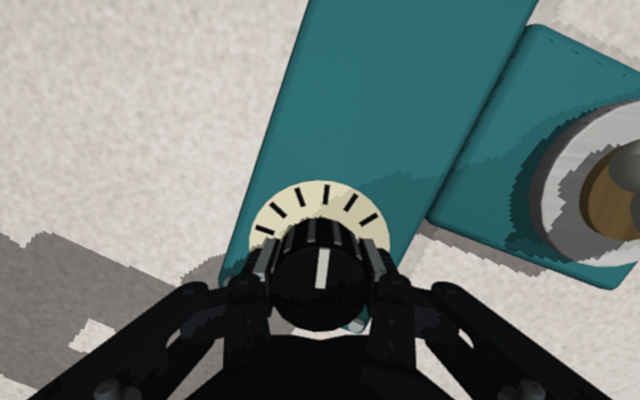

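The pointer runs from (321,290) to (324,250) and aims at the fourth tick (326,194), which is the third stop. I'll measure the angle.

```bash
python3 - <<'E'
from h import *
p=np.load("pose.npy");N=s2w(p,[-.05,-.09,.073])[0]
f=np.load("w4.npz");im,K,T=f["im"].astype(float),f["intrinsics"],f["world_from_camera"]
L=[]
for v in range(253,287):
    s=np.clip(im[v,308:338].min(1)-60,0,None); L.append((308+(s*np.arange(30)).sum()/s.sum(),v))
L=np.array(L);P=np.array([ray_at_z(u,K,T,.0872)[:2] for u in L]);c=P.mean(0);v=np.linalg.svd(P-c)[2][0]
v=v if v@(P[0]-P[-1])>0 else -v
print("len",np.linalg.norm(P[0]-P[-1]))
w=lambda a:-np.angle(np.exp(1j*(a-p[2]-np.pi)))
for C in (N[:2],N[:2]+[.0016,.0008]):
    r=c-C; e=P[0]-C; print("line",w(np.arctan2(v[1],v[0])),"radial",w(np.arctan2(r[1],r[0])),"tip",w(np.arctan2(e[1],e[0])),np.cross(v,C-c))
    for t in [(262,240),(279,211),(300,199),(326,195),(350,202),(368,218)]:
        d=ray_at_z(t,K,T,.0465)[:2]-C; print(round(w(np.arctan2(d[1],d[0])),3),round(np.linalg.norm(d),4),end=" ; ")
    print()
o=observe();print(o["time_s"],o["torque"],o["tcp_rot"],o["opening"])
E
```

```text
len 0.015702797792353798
line 1.2981269866941534 radial 1.4360229882727067 tip 1.3792679632173743 0.0015115862016691372
-0.202 0.0312 ; 0.461 0.0305 ; 0.904 0.0308 ; 1.355 0.0321 ; 1.773 0.0332 ; 2.184 0.0339 ; 
line 1.2981269866941534 radial 1.2726452192371016 tip 1.2835402449835134 -0.00027571107443536205
-0.208 0.0329 ; 0.422 0.0318 ; 0.85 0.0314 ; 1.3 0.032 ; 1.724 0.0323 ; 2.151 0.0325 ; 
22.0583 [-0.63640599  0.52175358  0.16289918] [-3.14140420e+00  1.66412304e-04  2.09679418e+00] 0.042438342730459516<stdin>:12: DeprecationWarning: Arrays of 2-dimensional vectors are deprecated. Use arrays of 3-dimensional vectors instead. (deprecated in NumPy 2.0)
```

```bash
python3 - <<'E'
from h import *
q=np.load("q0.npy"); q[5]+=1.322; set_joints(q); hold(.8); o=observe(); print(o["torque"],o["tcp_rot"],o["grasp_force"],o["time_s"])
c=get_calibration("wrist");K,T=c["intrinsics"],c["world_from_camera"];im,d=get_image("wrist");im=im.astype(float);p=np.load("pose.npy")
L=np.array([(308+(s*np.arange(30)).sum()/s.sum(),v) for v in range(253,287) for s in [np.clip(im[v,308:338].min(1)-60,0,None)]])
P=np.array([ray_at_z(u,K,T,.0872)[:2] for u in L]);v=np.linalg.svd(P-P.mean(0))[2][0];v=v if v@(P[0]-P[-1])>0 else -v
a=-np.angle(np.exp(1j*(np.arctan2(v[1],v[0])-p[2]-np.pi))); print(a)
if abs(a-1.309)<.05: print(job_done())
E
```

```text
[-0.62840494  0.50585136  0.18513903] [-3.14141498e+00  1.68556411e-04  2.08375799e+00] 71.39217853546143 23.1083
1.3110884436239925
the job is handed in; nothing more can be done
None
```

I turned the brake wheel to the red mark (pointer within about 0.01 rad), then turned the knob to its third stop (measured 1.311 rad against 1.309). I handed the job in at about 23 s with the knob still gripped, and nothing the arm did took it near the bear, its turntable or the loose items.

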